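Clear the screw boxes off the PC, then hold its recessed reset button down

ROBOT

A 6-joint arm with a two-finger parallel gripper is mounted at the origin on the work surface. World frame = base frame: x ahead of the robot, y to its left, z up, the work surface at z = 0. Lengths are in mm, angles in degrees, forces in N, time in s.
With the tool pointing down it reaches from about 325 to 925 mm from the base axis. Payload 3.1 kg.
Tool frame: the origin (TCP) lies at the very end of the fingers, on their centre line; the grasp point (between the pads) lies grasp_offset behind it (grasp_offset is the distance from the TCP to the grasp point, in mm); z points along the fingers, y is the line along which they close (so a half turn about z gives the same grasp; the last joint's range is limited). The gripper opens to 85 mm and grips with 20 to 120 N. Pads are 22 mm wide; open, the fingers measure 114 mm over their backs; the gripper's body (76 mm by 85 mm) begins 54 mm behind the grasp point. The pads swing forward as they close: fully open they stand 13 mm farther back than shut.
Start: joints at [64.618, 12.427, 92.441, -0, 75.132, -6.429], TCP at [202.982, 591.133, 231.3] pointing down, gripper open.
Joint ranges: [-157.48, 157.48], [-44.54, 120.13], [17.64, 146.25], [-64.5, 244.5], [7.68, 150.69], [-147.95, 147.95]. Speed limits (degrees/s): [159.86, 159.86, 180, 180, 180, 180].

INTERFACE

Orientations are given as [roll, pitch, yaw] about the fixed x, y, z axes, in that order (R = Rz(yaw) Ry(pitch) Rx(roll)).
In Python, from station import * gives the robot as it stands. Calls block until the motion is done:
- goto(position, orientation): joint-space move of the TCP to a pose.
- move_l(position, attitude=None, speed=150): straight line of the TCP; attitude=None keeps the orientation; speed is the mean speed in mm/s.
- move_j(angles): joint-space move.
- grip(opening, squeeze=None): finger opening in mm; squeeze is the grip in N (None keeps the last); returns when the fingers have stopped.
- wait(seconds).
- solve_ik(position, orientation): joint angles nearest the present ones, or None.
- get_obs(): the state.
- get_image(name): name is "scene" or "top"; returns the picture (420x560x3 uint8, red, green, blue); there is no depth.
- get_calibration(name): a dict with "fx", "fy", "cx", "cy" (pixels), "R" (3x3) and "t" (3): a world point X has camera coordinates R X + t. Camera axes: x right, y down, z forward; pixel columns grow to the right and rows downward; lengths in mm; the calibration is good to about 2 mm. A picture is of the moment at which its call begins. get_calibration takes no time and is no camera call.
A pose or a line that the arm cannot do raises Unreachable and nothing moves.
- sign_off(): hands the job in; it is judged then, once.
Trained networks look in the newest picture that a camera, given by its name, has taken for a name from the list of things; names that differ only in an ending like _2 or _b are one class to them, and where a whole thing is asked for, a point or a joint stands for the part that bears it (a point fixed in the world has none). Each returns a list of dicts, best first, with "score" (0 to 1); they miss things now and then, are a little off and sometimes report something else, mostly with a low value. They report only what shows in the picture. A call takes as long as a camera call.
- spot_in(name, camera): "extent" ([centre column, centre row, width, height] in pixels, round what is visible of it).
- regions_of(name, camera): "region" (420x560 bool, what is visible of it) and "extent" ([centre column, centre row, width, height] in pixels, round what is visible of it).
The state is a dict: "t": time; "joint_pos": joint angles; "qvel": joint speeds; "effort": joint torques, N m; "tcp_pos": TCP position; "ee_rot": TCP orientation; "wrist_force": force on the tool from outside, world axes, zero at the start; "moment": the same for the moment, N m; "grip_width": finger opening in mm; "grip_force": force on a finger pad.
Only numpy, scipy, OpenCV 4.12 (cv2) and the standard library are available. Lean on these libraries where they do the work, as an engineer would, in place of code of your own. Each camera call takes 0.05 s, during which the arm holds its last target. There are 200 camera calls.

TASK

Clear the cover of the upturned small PC: put the screw box with the blue lid into the blue bin and the one with the yellow lid into the yellow bin. Then take the all-black nylon probe out of the tool stand, reach its tip straight down through the round port in the PC's cover and press the red reset button fully down without forcing it; finish while still holding the probe and keeping the button down. Leave the two steel-shafted screwdrivers in the stand and do not knock the other things on the mat about.

Things in the scene. Friction and masses are not known exactly. Their poses are not given: they have to be found in the camera images.
- pc: Small black desktop PC lying on its top on the mat, base cover up; it does not shift. 180 x 180 x 46 mm. Origin: centre of its underside on the mat; z up, x and y along its sides. The mid-grey cover (3 mm sheet) is its flat upper face, 46 mm above the mat, free of raised parts.
- port (a point): Centre of the round port in the PC's cover, on the cover's upper face (46 mm above the mat), at x = -30, y = +30 mm in the PC's frame; axes as the PC's. The hole is 13 mm in diameter with a 1 mm chamfer, through the 3 mm sheet into the hollow case; a white ring of 39 mm diameter is printed round it. At the start one of the two screw boxes stands over it.
- reset_button (a joint): Travel of the red reset button on the mainboard under the port, on the port's axis: round flat cap 11 mm in diameter, its top 15 mm below the cover's upper face (31 mm above the mat) when up. 0 = up, 0.004 m = fully down against its stop. A spring brings it back: it starts to move at 2 N and is fully down at 5 N. Only something thin can reach it through the port.
- box_blue: Screw box with clear grey body and blue lid, 32 (its x) x 26 (its y) x 24 mm high, 35 g, loose, standing lid up on the PC's cover. Origin: centre of its underside; z up. The two boxes start at least 65 mm apart, centre to centre.
- box_yellow: Screw box with clear grey body and yellow lid, otherwise as the blue one.
- bin_blue: Open blue plastic bin, 110 x 110 x 35 mm, walls and floor 3 mm, 104 mm square inside; it does not shift. Origin: centre of its underside on the mat; x, y along its sides, z up.
- bin_yellow: Open yellow plastic bin, otherwise as the blue one.
- stand: Grey tool stand, 150 (its x) x 50 (its y) x 60 mm high; it does not shift. Origin: centre of its underside. Three 7 mm holes, 55 mm deep, in a row along its x axis, 48 mm apart, each with an upright tool; which tool is where varies.
- probe: All-black nylon probe, 130 mm long, 35 g, loose, standing in one hole of the stand. Origin: the end of its tip; its z axis runs along it from tip to handle. 0 to 50 mm: round shaft 5 mm in diameter with round tip; 50 to 130 mm: round handle 12 mm in diameter. The foot of the handle rests on the stand's top, so that the shaft hangs in the hole and the handle stands 60 to 140 mm above the mat. To take it out lift it straight up by more than 50 mm.
- driver_red: Screwdriver with red handle and steel shaft, of the same shape, size and mass as the probe, in another hole of the stand. To be left there.
- driver_green: Screwdriver with green handle and steel shaft, likewise. To be left there.
- tape: Bystander: roll of amber tape lying flat, 70 mm across, 19 mm high. Origin: centre of its underside.
- cleaner: Bystander: white cleaner bottle with blue cap, 54 mm across, 130 mm high. Origin: centre of its underside.
- dish: Bystander: steel parts dish, 90 mm across, 22 mm high. Origin: centre of its underside.
- memory: Bystander: green memory module lying flat, 70 x 30 x 4 mm. Origin: centre of its underside.
- multimeter: Bystander: yellow multimeter lying flat, 160 x 78 x 40 mm. Origin: centre of its underside.

How it is judged:
By the outcome, as a careful person would: the job done as asked, in the order asked, and still so for the second after the job is handed in, while the arm keeps its last pose, push and grip.
It also fails if it takes over 67 s, if anything falls off the work surface, if the arm or the gripper's body presses on something with over 40 N, if the wrist force passes 120 N, or if a joint passes its speed limit or range.

## Working session

There is one attempt and no reset: what is moved stays moved. The work goes in short steps, each a Python script; the robot and the scene stay as the last script left them, time stands still between calls to the robot, and variables do not carry over. Pictures are saved under pics/ and viewed, at most 10 in all, crops included, and the job is handed in when it is done.

```bash
mkdir -p pics; ls; python3 - <<'E'
from station import *
import cv2, numpy as np
np.set_printoptions(precision=2,suppress=True)
for c in ("top","scene"):
    im=get_image(c); cv2.imwrite(f"pics/{c}0.png",im[:,:,::-1])
    k=get_calibration(c); print(c,k)
    for n in ["pc","port","box_blue","box_yellow","bin_blue","bin_yellow","stand","probe","driver_red","driver_green"]:
        print(n,[(round(d["score"],2),np.round(d["extent"],1).tolist()) for d in spot_in(n,c)[:3]])
print(get_obs())
E
```

```text
pics
top {'fx': 492.3899366964699, 'fy': 492.3899366964699, 'cx': 292.0663804624201, 'cy': 201.64345221799405, 'R': array([[-0.02, -1.  , -0.01],
       [-0.99,  0.02, -0.11],
       [ 0.11,  0.  , -0.99]]), 't': array([  1.93, 558.02, 979.82])}
pc [(0.75, [318.6, 202.6, 105.9, 104.0])]
port [(0.66, [319.1, 200.6, 102.5, 107.0])]
box_blue [(0.58, [305.1, 220.8, 17.1, 19.5]), (0.43, [318.1, 201.6, 108.0, 108.2])]
box_yellow [(0.59, [444.3, 222.3, 46.2, 78.0]), (0.52, [329.4, 181.0, 13.9, 23.4])]
bin_blue [(0.98, [148.6, 191.6, 60.7, 60.0])]
bin_yellow [(0.88, [160.7, 264.2, 58.0, 55.4])]
stand [(0.93, [443.1, 221.2, 47.6, 78.8])]
probe [(0.52, [455.8, 222.2, 15.1, 10.3])]
driver_red [(0.44, [462.2, 245.1, 18.5, 7.3]), (0.25, [147.2, 191.9, 63.9, 58.7])]
driver_green [(0.66, [329.9, 178.8, 13.2, 18.0]), (0.26, [305.8, 218.1, 14.1, 18.9])]
scene {'fx': 444.3234020066301, 'fy': 444.3234020066301, 'cx': 280.1500730859033, 'cy': 209.93963986608756, 'R': array([[-0.14,  0.99, -0.02],
       [ 0.81,  0.11, -0.57],
       [-0.57, -0.1 , -0.82]]), 't': array([  85.97, -405.36, 1193.52])}
pc [(
[... 212 characters left out ...]
64.3])]
bin_yellow [(0.61, [422.2, 195.0, 59.0, 53.6]), (0.51, [118.9, 184.8, 23.9, 32.4])]
stand [(0.95, [132.1, 188.1, 45.5, 78.1])]
probe [(0.58, [123.3, 163.6, 15.2, 33.9])]
driver_red [(0.47, [127.7, 145.3, 21.8, 32.2])]
driver_green [(0.48, [119.4, 183.0, 23.2, 31.2])]
{'t': 1.1, 'joint_pos': array([64.62, 12.43, 92.44,  0.  , 75.13, -6.43]), 'qvel': array([-0.06,  0.05, -0.  ,  0.  ,  0.01,  0.03]), 'effort': array([  0.  , -39.69, -30.43,  -0.  ,   0.  ,  -0.  ]), 'tcp_pos': array([202.98, 591.11, 231.27]), 'ee_rot': array([-180.  ,   -0.  ,  161.05]), 'wrist_force': array([-0.51, -0.17,  0.22]), 'moment': array([0.03, 0.04, 0.02]), 'grip_force': 0.0, 'grip_width': 85.28929362653247}
```

View pics/top0.png

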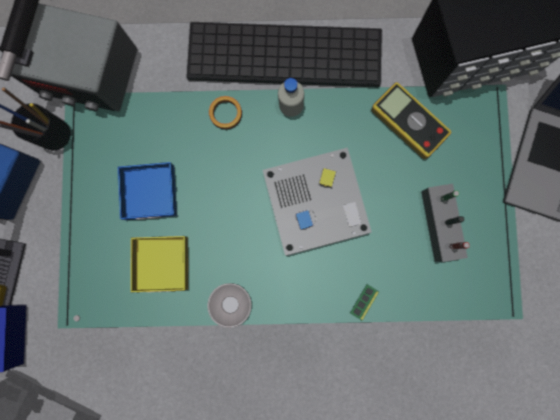

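View pics/scene0.png

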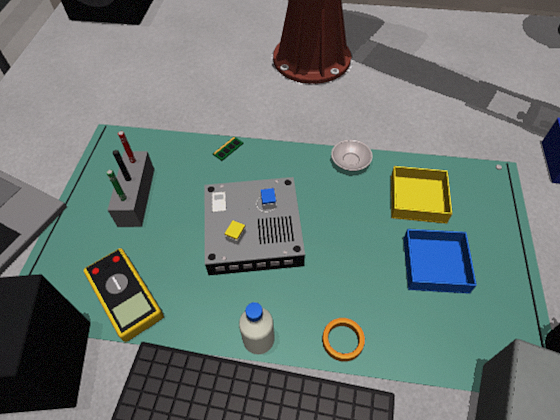

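The top view shows the blue box at (305,220) over the printed ring and the yellow box at (328,178). The bins are at (148,191) and (160,264). The stand is at (445,222), with the black probe in the middle hole. The scene view agrees. Next I'll measure poses.

```bash
cat > h.py <<'E'
from station import *
import cv2, numpy as np
np.set_printoptions(precision=2,suppress=True)
K={c:get_calibration(c) for c in ("top","scene")}
def ray(c,uv):
    k=K[c]; R=np.array(k["R"]); t=np.array(k["t"])
    d=R.T@np.array([(uv[0]-k["cx"])/k["fx"],(uv[1]-k["cy"])/k["fy"],1]); return -R.T@t,d
def back(c,uv,z):
    o,d=ray(c,uv); return (o+d*(z-o[2])/d[2])[:2]
def proj(c,X):
    k=K[c]; p=np.array(k["R"])@np.array(X)+np.array(k["t"]); return np.array([k["fx"]*p[0]/p[2]+k["cx"],k["fy"]*p[1]/p[2]+k["cy"]])
def rect(c,mask,z):
    """min-area rectangle of a mask's outline laid on the plane z"""
    cs,_=cv2.findContours(mask.astype(np.uint8),cv2.RETR_EXTERNAL,cv2.CHAIN_APPROX_NONE)
    p=max(cs,key=cv2.contourArea)[:,0]
    return cv2.minAreaRect(np.float32([back(c,q,z) for q in p]))
E
python3 - <<'E'
from h import *
crops=[]
for c in ("top","scene"):
    im=get_image(c); hsv=cv2.cvtColor(im,cv2.COLOR_RGB2HSV)
    e=spot_in("pc",c)[0]["extent"]; yy,xx=np.mgrid[:420,:560]
    inpc=(abs(xx-e[0])<e[2]/2)&(abs(yy-e[1])<e[3]/2)
    H,S,V=[hsv[:,:,i].astype(int) for i in range(3)]
    print(c,"blue",rect(c,inpc&(abs(H-110)<14)&(S>110)&(V>60),70)); print("yel",rect(c,inpc&(abs(H-27)<9)&(S>110)&(V>60),70))
    cov=((S<45)&(V>75)&inpc)|(inpc&(((abs(H-110)<14)|(abs(H-27)<9))&(S>110)))
    print("pc",rect(c,cv2.morphologyEx(cov.astype(np.uint8),cv2.MORPH_CLOSE,np.ones((9,9))),46))
    for b in("bin_blue","bin_yellow"):
        r=regions_of(b,c)
        if r: print(b,rect(c,r[0]["region"],35))
    r=regions_of("stand",c); print("stand",rect(c,r[0]["region"],60))
    for n in("probe","driver_red","driver_green"):
        for d in regions_of(n,c)[:1]: print(n,d["score"],d["extent"])
    x0,y0=(405,170) if c=="top" else (80,115)
    crops.append(cv2.resize(im[y0:y0+110,x0:x0+85],None,fx=4.6,fy=4.6,interpolation=cv2.INTER_CUBIC))
cv2.imwrite("pics/stand.png",np.hstack(crops)[:,:,::-1])
E
```

```text
top blue ((517.431640625, -32.781890869140625), (29.946266174316406, 23.076631546020508), 17.14046287536621)
yel ((600.1006469726562, -80.49678039550781), (23.13445281982422, 31.744916915893555), 74.49482727050781)
pc ((557.2476806640625, -58.67138671875), (182.81646728515625, 182.30947875976562), 13.74834156036377)
bin_blue ((586.4797973632812, 286.548583984375), (113.85086822509766, 119.3871078491211), 3.8238131999969482)
bin_yellow ((437.9231872558594, 261.2982482910156), (112.02498626708984, 116.1602783203125), 0.20347526669502258)
stand ((506.3725280761719, -309.54656982421875), (150.41537475585938, 68.18084716796875), 8.3717041015625)
probe 0.61 [461.7, 245.7, 21.4, 5.3]
driver_red 0.49 [463.0, 244.8, 16.7, 7.8]
driver_green 0.46 [448.9, 193.4, 16.4, 12.6]
scene blue ((518.61279296875, -35.332115173339844), (34.548770904541016, 26.585607528686523), 16.138723373413086)
yel ((601.7594604492188, -83.08419799804688), (26.730127334594727, 33.61467742919922), 72.38722229003906)
pc ((566.3261108398438, -58.12580871582031), (202.3439178466797, 178.86868286132812), 13.703160285949707)
bin_blue ((594.2395629882812, 287.064697265625), (129.57534790039062, 122.59758758544922), 2.8347272872924805)
bin_yellow ((447.0580139160156, 260.8533630371094), (134.37379455566406, 116.24104309082031), 0.6487938761711121)
stand ((523.482421875, -306.1018981933594), (187.6237335205078, 73.74791717529297), 8.01891040802002)
probe 0.7 [123.3, 164.1, 17.7, 36.1]
driver_red 0.65 [128.2, 145.4, 20.2, 32.6]
driver_green 0.5 [118.8, 184.1, 20.7, 31.8]
```

View pics/stand.png

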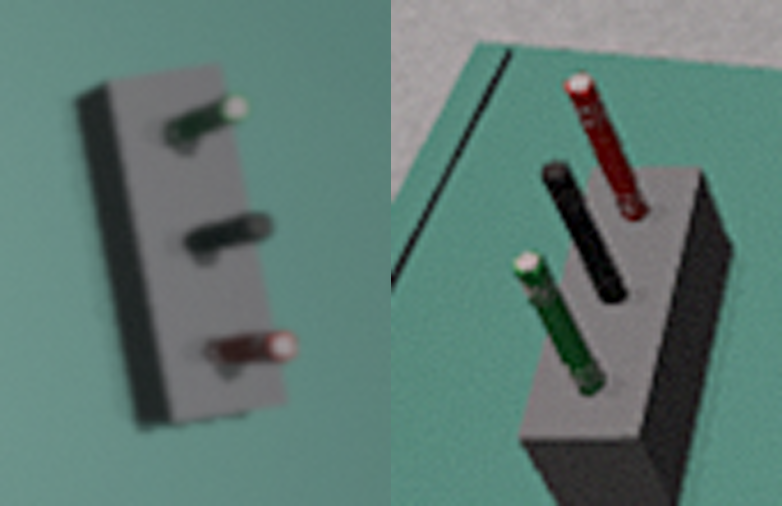

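The probe is the black tool in the middle hole. Its handle end is at about (461,219) in the top view and (116,152) in the scene view. Next I'll move the blue box, then the yellow.

```bash
cat >> h.py <<'E'
def yaw_best(p,yaw):
    """of the two equal half-turn yaws, the one with the smaller joint move"""
    q0=get_obs()["joint_pos"]; best=None
    for y in (yaw,yaw+180,yaw-180):
        q=solve_ik(p,[180,0,y])
        if q is not None:
            d=np.abs(np.array(q)-q0).max()
            if best is None or d<best[0]-1: best=(d,y)
    return best[1]
def over(p,yaw):
    y=yaw_best(p,yaw); goto(p,[180,0,y]); return y
E
python3 - <<'E'
from h import *
import station
print("go",getattr(station,"grasp_offset",None))
print("probe top",back("top",(461.1,218.9),140),back("scene",(116.1,152.4),140),"foot",back("scene",(128.7,179.3),60))
def pick_place(p,yaw,b,byaw):
    grip(55,40); over([*p,140],yaw); move_l([*p,51],speed=120); grip(10,40)
    o=get_obs(); print("grip",o["grip_width"],o["grip_force"],o["tcp_pos"])
    move_l([*p,130],speed=150); print(get_obs()["grip_width"])
    over([*b,120],byaw); move_l([*b,12],speed=150); grip(50); move_l([*b,120],speed=200); print(get_obs()["t"])
pick_place((518,-34),16.5,(586,286),3)
cv2.imwrite("pics/b.png",get_image("top")[:,:,::-1])
E
```

```text
go 18.700000000000003
probe top [ 507.29 -317.57] [ 508.11 -318.24] foot [ 507.44 -318.92]
grip 24.874913067195198 40.00413358211517 [519.18 -34.25  52.19]
24.985603011245
9.9083
```

View pics/b.png

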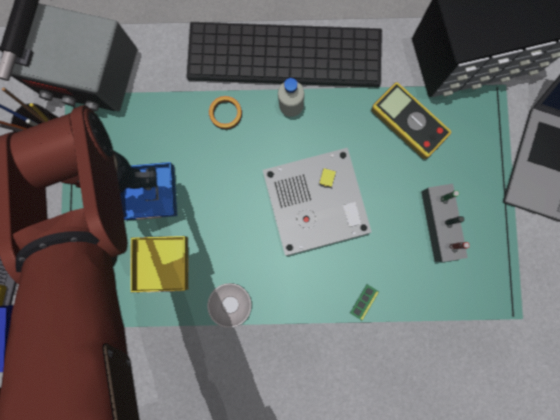

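The blue box is gone from the cover and the port with its red button shows at (306,219). The arm hides most of the blue bin. Next is the yellow box, then a check of both.

```bash
python3 - <<'E'
from h import *
def pick_place(p,yaw,b,byaw):
    grip(55,40); over([*p,140],yaw); move_l([*p,51],speed=120); grip(10,40)
    o=get_obs(); print("grip",o["grip_width"],o["grip_force"],o["tcp_pos"])
    move_l([*p,130],speed=150); print(get_obs()["grip_width"])
    over([*b,120],byaw); move_l([*b,12],speed=150); grip(50); move_l([*b,120],speed=200); print(get_obs()["t"])
pick_place((600.7,-81.8),-16.5,(439,261),0)
P=(507.6,-318.2)
grip(50,40); over([*P,190],8.2); wait(.3); print(get_obs()["tcp_pos"],get_obs()["t"])
out=[]
for c in("top","scene"):
    im=get_image(c)
    x0,y0=(110,130) if c=="top" else (370,140)
    out.append(cv2.resize(im[y0:y0+160,x0:x0+130],None,fx=3,fy=3,interpolation=cv2.INTER_CUBIC))
cv2.imwrite("pics/bins.png",np.hstack(out)[:,:,::-1])
# port: white ring centroid and hole
for c in("top","scene"):
    im=get_image(c); u=np.round(proj(c,[520,-36,46])).astype(int)
    cv2.imwrite(f"pics/port_{c}.png",cv2.resize(im[u[1]-25:u[1]+25,u[0]-25:u[0]+25],None,fx=8,fy=8,interpolation=cv2.INTER_CUBIC)[:,:,::-1]); print(c,u)
a=cv2.imread("pics/port_top.png");b=cv2.imread("pics/port_scene.png"); cv2.imwrite("pics/port.png",np.hstack([a,b]))
E
```

```text
grip 25.115527931569137 40.05680859088898 [601.88 -82.13  52.4 ]
25.152807331952935
16.8333
[ 507.85 -317.67  189.96] 19.4583
top [305 219]
scene [268 203]
```

View pics/bins.png

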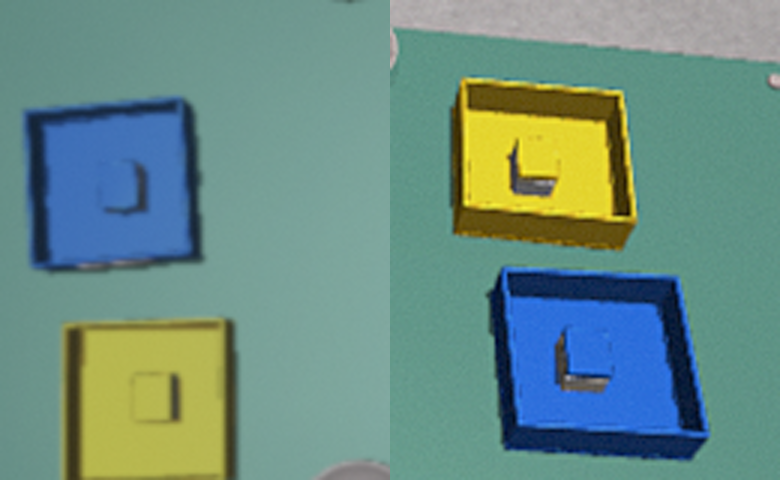

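View pics/port.png

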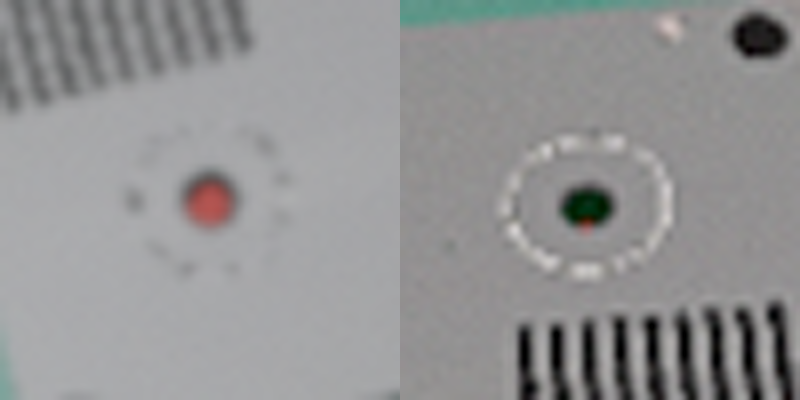

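Both boxes lie in their own bins. The port centre is at pixel (305.8,218.1) in the top view and (265.8,203.1) in the scene view. Next I'll take the probe.

```bash
python3 - <<'E'
from h import *
p1=back("top",(305.8,218.1),46);p2=back("scene",(265.8,203.1),46);print("port",p1,p2)
P=(507.6,-318.2)
move_l([*P,86],speed=100); wait(.2)
f0=get_obs()["wrist_force"]; grip(4,50); wait(.3); o=get_obs()
print(o["grip_width"],o["grip_force"],o["tcp_pos"],f0,o["wrist_force"])
move_l([*P,226],speed=100); wait(.2); o=get_obs(); print(o["grip_width"],o["wrist_force"],o["moment"])
p=(p1+p2)/2; y=o["ee_rot"][2]
goto([*p,76+80],[180,0,yaw_best([*p,156],y)]); wait(.4); o=get_obs(); print(o["tcp_pos"],o["ee_rot"],o["t"])
out=[]
for c in("top","scene"):
    im=get_image(c); u=np.round(proj(c,[*p,90])).astype(int); print(c,u,proj(c,[*o["tcp_pos"][:2],80]),proj(c,[*p,46]))
    out.append(cv2.resize(im[u[1]-40:u[1]+40,u[0]-35:u[0]+35],None,fx=5.7,fy=5.7,interpolation=cv2.INTER_CUBIC))
cv2.imwrite("pics/probe.png",np.hstack(out)[:,:,::-1])
E
```

```text
port [522.31 -36.85] [519.99 -39.8 ]
10.600515699485884 48.62719774246216 [ 507.72 -318.3    86.22] [0.1  0.22 0.36] [-0.33 -0.11  2.55]
10.603659215166482 [ 0.14 -0.53 -1.35] [-0.01  0.01  0.01]
[521.28 -38.93 156.09] [180.    -0.01   8.14] 25.05
top [307 217] [307.25 217.19] [306.54 218.66]
scene [265 190] [265.36 193.14] [266.45 203.66]
```

View pics/probe.png

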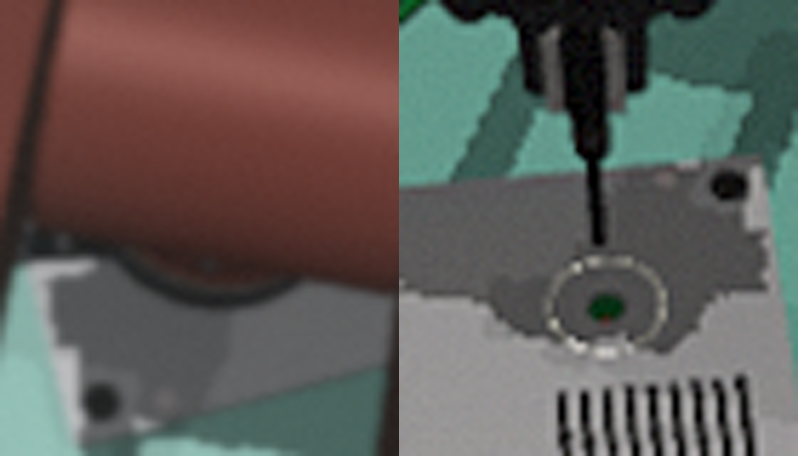

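The scene view shows the probe hanging upright, with its tip at (264.6,192.1) and the port at (265.8,203.2). The arm blocks the top view. The tip sits about (-0.75,-1.0) px from where it was predicted, which moves the port estimate towards (522,-37.5). I'll go close and compare.

```bash
python3 - <<'E'
from h import *
p=np.array([522,-37.5])
move_l([*p,76+51],speed=80); wait(.4); o=get_obs(); print(o["tcp_pos"],o["wrist_force"],o["t"])
c="scene"; im=get_image(c); u=np.array([265,198])
print("pred tip",proj(c,[*o["tcp_pos"][:2],o["tcp_pos"][2]-76]),"foot",proj(c,[*o["tcp_pos"][:2],o["tcp_pos"][2]-26]),"jac",proj(c,[*p+[1,0],46])-proj(c,[*p,46]),proj(c,[*p+[0,1],46])-proj(c,[*p,46]), "port",proj(c,[*p,46]))
cv2.imwrite("pics/near.png",cv2.resize(im[u[1]-25:u[1]+25,u[0]-30:u[0]+30],None,fx=12,fy=12,interpolation=cv2.INTER_CUBIC)[:,:,::-1])
E
```

```text
[522.25 -37.55 127.37] [-0.13 -0.5   0.33] 26.0667
pred tip [266.64 202.54] foot [265.49 186.63] jac [-0.08  0.41] [0.51 0.05] port [266.8  204.06]
```

View pics/near.png

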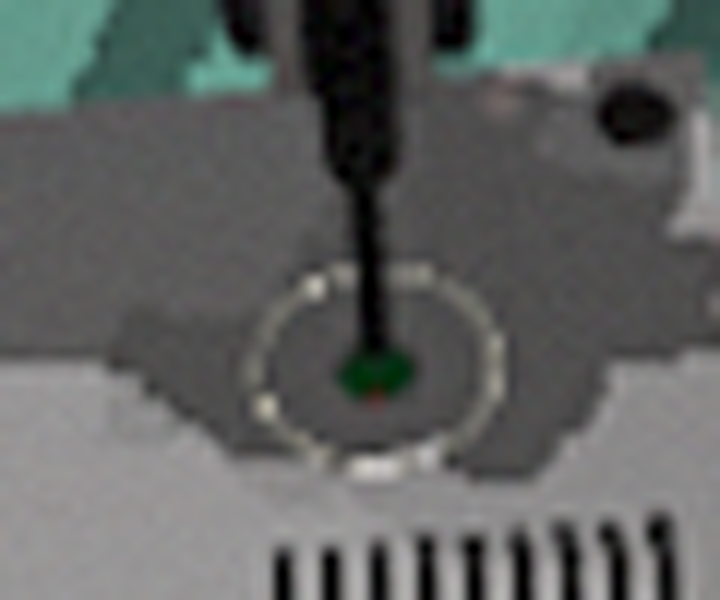

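The tip at (265.6,201.7) stands just above the port at (265.9,203.4). Corrected for the tip bias, that is within 1 mm of the axis. I'll descend with the force watched.

```bash
python3 - <<'E'
from h import *
p=[522.4,-37.2]
move_l([*p,127],speed=40); wait(.3); f0=get_obs()["wrist_force"]
z=127.
while z>98:
    z-= 2 if z>111 else .5
    move_l([*p,z],speed=20); wait(.1); o=get_obs(); d=o["wrist_force"]-f0
    print(z,o["tcp_pos"],d,round(o["t"],1))
    if np.hypot(*d[:2])>6 or d[2]>7 or (z>110 and d[2]>2): break
E
```

```text
125.0 [522.36 -37.18 124.94] [-0.03 -0.75 -0.2 ] 27.0
123.0 [522.35 -37.19 122.91] [-0.57 -0.01  0.32] 27.4
121.0 [522.38 -37.22 120.95] [ 0.3  -0.62  0.62] 27.7
119.0 [522.37 -37.2  118.95] [ 0.07 -1.02  0.75] 28.1
117.0 [522.38 -37.18 116.96] [-0.22 -0.94  0.23] 28.4
115.0 [522.38 -37.17 114.98] [-0.86 -1.07  0.04] 28.8
113.0 [522.37 -37.21 112.96] [-0.22 -1.19 -0.2 ] 29.1
111.0 [522.37 -37.18 110.95] [-0.19 -0.93  0.35] 29.5
110.5 [522.39 -37.22 110.51] [-0.61 -0.48  0.58] 29.8
110.0 [522.37 -37.19 109.96] [-0.42 -0.89  0.29] 30.2
109.5 [522.4  -37.21 109.49] [-0.17 -1.27  0.02] 30.5
109.0 [522.4  -37.21 109.  ] [ 0.78 -0.6   0.02] 30.9
108.5 [522.38 -37.19 108.48] [-0.76 -1.16  0.72] 31.2
108.0 [522.42 -37.19 108.02] [ 0.27 -1.95  0.34] 31.6
107.5 [522.41 -37.18 107.48] [ 0.3  -0.17 -0.73] 31.9
107.0 [522.5  -37.25 107.09] [ 1.69 -1.04  1.05] 32.3
106.5 [522.59 -37.22 106.74] [0.27 0.06 2.51] 32.6
106.0 [522.54 -37.23 106.12] [ 0.25 -0.41  3.19] 33.0
105.5 [522.53 -37.24 105.6 ] [ 1.04 -0.79  3.73] 33.3
105.0 [522.52 -37.24 105.09] [ 0.32 -0.21  3.18] 33.7
104.5 [522.49 -37.21 104.59] [-0.27 -0.95  4.47] 34.0
104.0 [522.51 -37.21 104.08] [-0.16  0.47  4.6 ] 34.4
103.5 [522.52 -37.25 103.61] [-0.93 -1.35  4.18] 34.7
103.0 [522.47 -37.22 103.07] [ 0.38 -0.87  4.48] 35.1
102.5 [522.48 -37.25 102.56] [ 0.41 -1.13  5.  ] 35.4
102.0 [522.63 -37.22 102.42] [-0.98 -1.48  7.19] 35.8
```

```bash
python3 - <<'E'
from h import *
def F(): 
    a=[]
    for _ in range(8): wait(.05); a.append(get_obs()["wrist_force"])
    return np.mean(a,0)
print(F(),get_obs()["tcp_pos"])
move_l([522.4,-37.2,101.6],speed=10); print(F(),get_obs()["tcp_pos"],get_obs()["grip_width"])
c="scene"; im=get_image(c)
cv2.imwrite("pics/end.png",im[:,:,::-1]); print(get_obs()["t"])
E
```

```text
[-0.57  0.03  6.35] [522.64 -37.22 102.43]
[-0.71 -0.18  7.6 ] [522.76 -37.24 102.33] 10.866693196213685
36.8667
```

View pics/end.png

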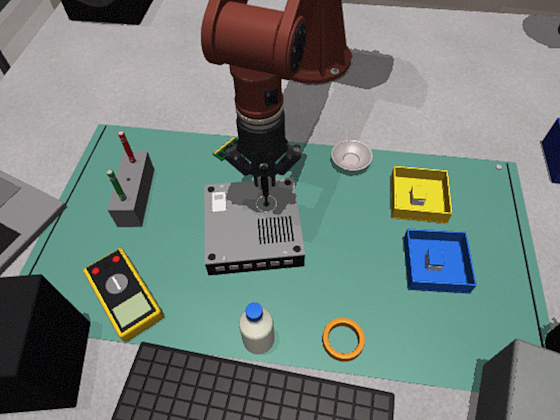

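The probe is in the port and hard against the button's stop: commanding 0.4 mm further moved it only 0.1 mm, at about 7.5 N. Both boxes are in their bins, both drivers are in the stand and nothing else has moved.

```bash
python3 -c "
from station import *
print(sign_off())"
```

```text
the job is handed in; nothing more can be done
None
```

The job is handed in at about 37 s: both boxes are in their matching bins, and the arm is still holding the probe through the port with the reset button fully down at about 7.5 N.

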